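# Clip the graphite paddle to the bench

## Task

Lift the graphite paddle up and off the two hooks of its tool stand, and press its round handle (do not drop it) down between the jaws of the two spring clips on the bench rail until it has snapped fully home in both, level and straight; either way round will do. Let go of it there, and leave the jacks, the wooden block and the wax tin where they are.

Things in the scene. Friction and masses are not known exactly. Their poses are not given: they have to be found in the camera images.
- paddle: Graphite paddle, 215 mm long, 240 g. Round handle, 22 mm diameter (bare steel tube, wooden grip at the tail), along its y axis from y = -105 (tail) to +58 mm; black graphite plate 50 (x) x 60 (y) x 10 mm under the other end, y = 50 to 110, underside 21 mm below the handle's axis. Origin on the axis; centre of mass 5 mm nearer the plate. At the start it lies level, z up.
- tool_stand: Fixed stand of dark steel bar on a base plate 90 (x) x 150 (y) x 6 mm; origin under the plate's centre, on the bench. Open hooks at y = -40 and +40 mm carry the handle along the stand's y axis (paddle's plate to +y). Behind them uprights at x = +26 reach 124 mm above the bench; in front the upturned tips at x = -28 reach 136 mm: the handle must rise 32 mm to clear them.
- hook_mid (a point): Point on the tool stand midway between the hooks, 117 mm above the bench, where the handle's axis lies as it hangs (the paddle's origin is within 3 mm of it). Axes as the stand. Between the hooks 72 mm are free for fingers; a cross bar joins the uprights 60 mm above the bench.
- clip_rail: Fixed low rail: dark wooden bar 46 (x) x 116 (y) x 8 mm, origin under its centre, on the bench; on it two wooden spacers, each with a spring steel tool clip 12 mm wide, at y = -32 and +32 mm (52 mm free between the clips, where only the 8 mm bar lies below). Each clip has two sprung jaws, open at the top, with lips flared outward: tips 71 mm above the bench, 33 mm apart.
- clip_seat (a point): Point midway between the clips, 50 mm above the bench, where the handle's axis lies (along y) when fully home in both. Axes as the rail. The necks, 16 mm apart and 58 mm above the bench, spring open when the handle is pushed straight down: some 9 to 15 N for both clips together, most with its axis about 61 mm high; then it snaps down. The paddle's plate may be at either end.
- jacks: Bystander: glassblower's jacks, two steel blades joined by a round bow, 210 x 51 x 7 mm, lying flat. Origin underneath, between the blades. Leave alone.
- block: Bystander: dark wooden forming block, a round cup 82 mm across and 36 mm high with a turned handle 88 mm long towards -x. Origin under the cup's centre. Leave alone.
- wax_tin: Bystander: round open tin of wax, 80 mm across, 24 mm high, origin at the centre of its underside. Leave alone.
Things that resemble listed ones, but are neither listed nor needed, are in the scene too. What is shaped like the paddle but green is not meant. There is more than one size of the tool_stand; the job needs the middle-sized.

How it is judged:
By the outcome, as a careful person would: the job done as asked, in the order asked, and still so for the second after the job is handed in, with the robot touching nothing.
It also fails if it takes over 45 s, if anything falls off the work surface, if the arm or the gripper's body presses on something with over 40 N, if the wrist force passes 120 N, or if a joint passes its speed limit or range.

## Robot

A 7-joint arm with a two-finger parallel gripper is mounted at the origin on the work surface. World frame = base frame: x ahead of the robot, y to its left, z up, the work surface at z = 0. Lengths are in mm, angles in degrees, forces in N, time in s.
With the tool pointing down it reaches from about 400 to 875 mm from the base axis. Payload 6.5 kg.
Tool frame: the origin (TCP) lies between the finger pads; the fingertips stand 17 mm ahead of it and the grasp point (between the pads) lies 2 mm behind it; z points along the fingers, y is the line along which they close (so a half turn about z gives the same grasp; the last joint's range is limited). The gripper opens to 88 mm and grips with 3 to 60 N. Pads are 18 mm wide; open, the fingers measure 123 mm over their backs; the gripper's body (75 mm by 187 mm) begins 45 mm behind the grasp point.
Start: joints at [68.056, 30.733, -0.252, 88.115, 0.149, 61.152, -4.079], TCP at [202.489, -617.647, 255.716] pointing down, gripper open.
Joint ranges: [-154.64, 154.64], [-21.42, 123.67], [-72.66, 72.17], [13.99, 137.28], [-74.86, 254.86], [10.95, 109.41], [-158.01, 158.01]. Speed limits (degrees/s): [136.94, 136.94, 180, 180, 180, 180, 180].

## Interface

Orientations are given as [roll, pitch, yaw] about the fixed x, y, z axes, in that order (R = Rz(yaw) Ry(pitch) Rx(roll)).
In Python, from station import bot gives the robot as it stands.
- The arm moves only by the tool arm_command, never from a script. Its argument "rows" is a list that holds one entry, the list of rows, each a list of 4 numbers: the shift along the tool's x, y, z in m, then the turn about the tool's z in degrees. A call has 1 to 10 rows; each row shifts and turns the commanded pose from where the row before left it, along the tool's axes as they then stand; what a row does not reach is not made up. A row lasts 1/10 s, in which the tool goes at most 50 mm and 8.59 degrees, less where a joint would pass 70% of its speed; a pose out of reach is approached as far as the arm can. A call with a gripper value outside its range is refused whole. "gripper" is the opening, from 0 (shut) to 1 (fully open), set as the call begins (left out, the last holds). The fingers move at their own pace and stop on an object; "force" is the grip in N (left out, the last holds). Time passes only in rows, so rows that do not move let the fingers close. It gives the time, the measured TCP pose, the force, the opening and the grip force at its end, in the units of the state.
- bot.sense(): the state, without advancing time (a new reading comes with each control period).
- bot.get_image(name): name is "side" or "top" or "wrist"; returns (picture, depth): 480x640x3 uint8, blue, green, red; 480x640 float32, mm along the optical axis (not along the pixel's ray), 0 where there is no reading.
- bot.camera_info(name): a dict with "intrinsics" (3x3 intrinsics, pixels), "R" (3x3) and "t" (3): a world point X has camera coordinates R X + t. Camera axes: x right, y down, z forward; pixel columns grow to the right and rows downward; lengths in mm; the calibration is good to about 2 mm. A picture is of the moment at which its call begins: read the wrist's pose just before it. camera_info takes no time and is no camera call; for the wrist camera it gives the pose at the moment of the call.
- bot.job_done(): hands the job in; it is judged then, once.
The state is a dict: "time": time; "qpos": joint angles; "dq": joint speeds; "tau": joint torques, N m; "tool_pos": TCP position; "ee_rot": TCP orientation; "wrist_force": force on the tool from outside, world axes, zero at the start; "wrist_torque": the same for the moment, N m; "grip_width": opening from 0.0 (shut) to 1.0 (fully open); "gripper_force": force on a finger pad.
Only numpy, scipy, OpenCV 4.12 (cv2) and the standard library are available. Lean on these libraries where they do the work, as an engineer would, in place of code of your own. Each camera call takes 0.05 s, during which the arm holds its last target. There are 200 camera calls.

## Working session

There is one attempt and no reset: what is moved stays moved. The work goes in short steps, Python scripts to look and compute and a tool call to move; the robot and the scene stay as the last step left them, time stands still between calls to the robot, and variables do not carry over. Pictures are saved under pics/ and viewed, at most 10 in all, crops included, and the job is handed in when it is done.

Besides the shell and the picture viewer there is one more tool, called after ">>>" as name(argument=value, ...), one argument or row to a line, values as JSON. arm_command: Moves the arm, as the interface text tells. Its arguments: {"type":"object","properties":{"rows":{"type":"array"},"gripper":{"type":"number"},"force":{"type":"number"}},"required":["rows"]}

```bash
mkdir -p pics
cat > h.py <<'E'
import numpy as np,cv2
from station import bot
def grab(n):
    c=bot.camera_info(n); im,d=bot.get_image(n)
    np.savez(f'{n}.npz',im=im,d=d,K=c["intrinsics"],R=c["R"],t=c["t"]); return im,d
def cloud(n):
    f=np.load(f'{n}.npz'); d=f['d']; v,u=np.mgrid[:480,:640]
    p=np.stack([(u-f['K'][0,2])/f['K'][0,0]*d,(v-f['K'][1,2])/f['K'][1,1]*d,d],-1)
    return (p-f['t'].ravel())@f['R'], f['im'], d
E
python3 - <<'E'
from h import *
s=bot.sense();print(s['tool_pos'],s['ee_rot'],s['time'])
for n in('top','side'):
    im,d=grab(n);cv2.imwrite(f'pics/{n}0.png',im)
E
```

```text
[ 202.31003792 -617.12926266  254.8691166 ] [-1.79905935e+02  8.54940748e-03  1.81566690e+01] 0.0
```

View pics/top0.png

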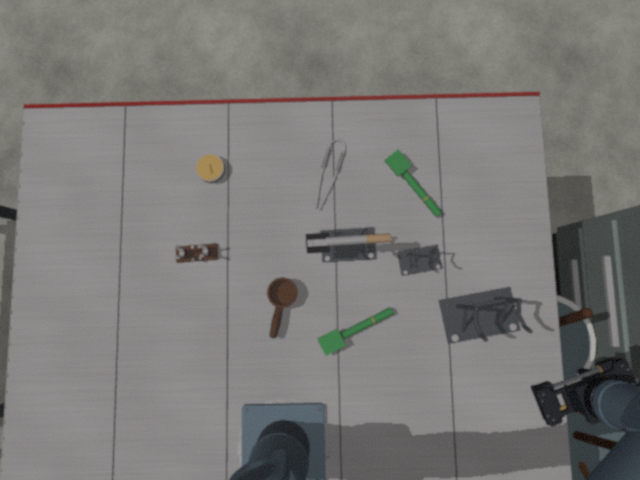

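View pics/side0.png

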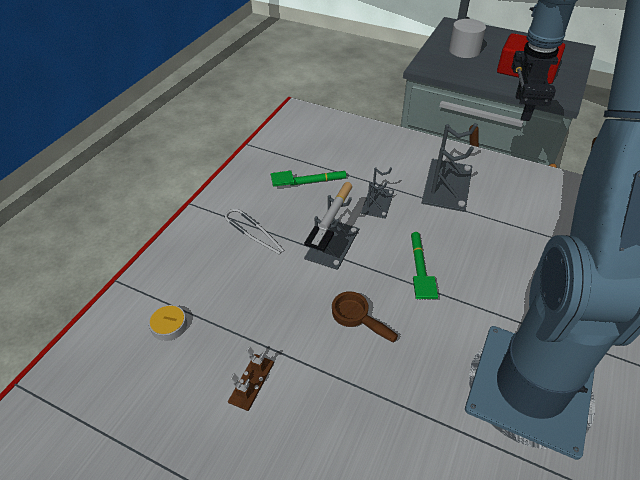

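The top view shows:
- Graphite paddle, black plate at (318,242) and wooden tail at (385,239), on the middle stand (350,245).
- Lookalikes: green paddles at (415,185) and (357,332); small stand (420,260) and large stand (490,315).
- Clip rail (200,253), tin (210,168), jacks (332,175), block (282,295).

I choose the black-plated paddle on the middle stand. Next I measure it and check it in a crop.

Run:
```python
from h import *
P,im,d=cloud('top')
a=cv2.resize(im[215:285,295:395],(800,560),interpolation=cv2.INTER_CUBIC)[:, :]
b=cv2.resize(im[225:280,165:240],(409,300),interpolation=cv2.INTER_CUBIC)
a=cv2.resize(a,(400,280));
S,ims,ds=cloud('side')
c=cv2.resize(ims[170:280,290:400],(400,300),interpolation=cv2.INTER_CUBIC)
e=cv2.resize(ims[335:420,215:300],(400,300),interpolation=cv2.INTER_CUBIC)
b=cv2.resize(b,(400,280))
cv2.imwrite('pics/crop1.png',np.vstack([np.hstack([a,b]),np.hstack([c,e])]))
def fit(p,name):
    q=p[:,:2]; m=q.mean(0); (c,sz,ang)=cv2.minAreaRect(q.astype(np.float32))
    v=np.linalg.svd(q-m)[2][0]
    print(name,len(p),'rect',np.round(c,1),np.round(sz,1),round(ang,1),'mean',m.round(1),'dir',np.degrees(np.arctan2(v[1],v[0])).round(2),'z',np.percentile(p[:,2],[2,50,98]).round(1))
for n,(P,im) in {'top':(P,im),'side':(S,ims)}.items():
    print(n,'plane z',np.median(P[abs(P[...,2])<15][:,2]))
    # seed locations from top pix
    T=cloud('top')[0]; pc=T[242,340]; rc=T[253,198]
    print(pc.round(),rc.round(), T[242,312].round(),T[239,388].round())
    hsv=cv2.cvtColor(im,cv2.COLOR_BGR2HSV)
    near=np.linalg.norm(P[...,:2]-pc[:2],axis=-1)<140
    fit(P[near&(P[...,2]>118)&(P[...,2]<132)],'handle')
    fit(P[near&(P[...,2]>85)&(P[...,2]<117)],'mid')
    fit(P[(np.linalg.norm(P[...,:2]-pc[:2],axis=-1)<100)&(P[...,2]>3)&(P[...,2]<9)],'base')
    nr=np.linalg.norm(P[...,:2]-rc[:2],axis=-1)<95
    fit(P[nr&(P[...,2]>4)&(P[...,2]<85)],'rail')
    fit(P[nr&(P[...,2]>4)&(P[...,2]<14)],'railbar')
    fit(P[nr&(P[...,2]>45)&(P[...,2]<85)],'jaws')
```

```text
top plane z -0.32549678683425226
[ 524. -161.  129.] [514. 226.  13.] [527. -91. 112.] [ 529. -281.  126.]
handle 581 rect [ 530.3 -206.3] [160.2  58.5] 87.0 mean [ 529.5 -205.6] dir -87.95 z [119.1 126.2 131.3]
mid 499 rect [ 529.3 -164.5] [ 50.5 182.5] 3.6 mean [ 525.9 -111.7] dir 94.41 z [101.9 106.8 115.8]
base 919 rect [ 524.5 -163.3] [190.7 194.5] 87.7 mean [ 518.4 -181.3] dir -82.72 z [3.1 5.5 8.8]
rail 754 rect [519.5 226.2] [161.7 183.9] 17.2 mean [515.5 230.2] dir -85.04 z [ 4.1  8.5 69.4]
railbar 545 rect [519.5 226.2] [161.7 183.9] 17.2 mean [515.4 229.1] dir -84.27 z [ 4.1  7.1 12.6]
jaws 77 rect [515.3 234.4] [33.  76.7] 3.3 mean [516.5 233.5] dir 92.26 z [49.9 64.8 73. ]
side plane z -1.212478813345855
[ 524. -161.  129.] [514. 226.  13.] [527. -91. 112.] [ 529. -281.  126.]
handle 481 rect [ 526.7 -202.4] [ 61.  167.2] 4.0 mean [ 525.  -194.9] dir 92.27 z [118.6 124.5 129.7]
mid 619 rect [ 527.5 -168.7] [ 54.  201.2] 2.7 mean [ 523.8 -115.7] dir 94.96 z [ 96.3 105.7 116. ]
base 846 rect [ 521.  -160.5] [197.6 166.6] 74.2 mean [ 516.5 -169.8] dir 81.83 z [3.1 5.1 8.4]
rail 1291 rect [522.2 240.6] [141.1 136.5] 39.2 mean [511.5 242.8] dir 92.11 z [ 4.3  8.8 70. ]
railbar 817 rect [522.2 240.6] [141.1 136.5] 39.2 mean [510.1 244.2] dir 90.87 z [ 4.2  7.1 12.1]
jaws 172 rect [513.5 236.7] [35.8 78.7] 4.3 mean [516.  239.4] dir 92.98 z [45.7 62.9 71.6]
```

View pics/crop1.png

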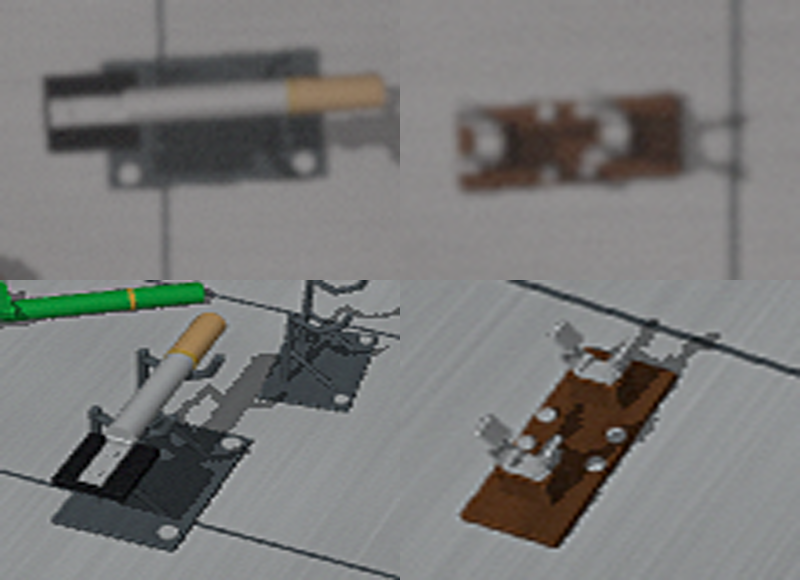

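The crop confirms the white-tube, wooden-tail paddle with the black plate on the middle stand, plate to +y and uprights at +x. It also shows the two-clip rail. I'll turn the tool across the handle, then go above it.

>>> arm_command(
  rows=[
    [[0,0,-0.005,-8.3],[0,0,-0.005,-8.3],[0,0,-0.005,-8.3],[0,0,-0.005,-8.3],[0,0,-0.005,-8.3],[0,0,-0.005,-8.3],[0,0,-0.005,-8.3],[0,0,-0.005,-8.3],[0,0,-0.005,-8.3],[0,0,0,0]],
  ],
  gripper=1,
)

```text
time: 1.1
tool_pos: [202.4, -617.8, 300.9]
ee_rot: [180.0, 0.0, 92.9]
wrist_force: [-0.9, -0.1, -0.7]
grip_width: 0.998
gripper_force: 0.0
```

>>> arm_command(
  rows=[
    [[0.035,0.029,0,0],[0.035,0.029,0,0],[0.035,0.029,0,0],[0.035,0.029,0,0],[0.035,0.029,0,0],[0.035,0.029,0,0],[0.035,0.029,0,0],[0.035,0.029,0,0],[0.035,0.029,0,0],[0.035,0.029,0,0]],
  ],
)

```text
time: 2.1
tool_pos: [475.3, -252.0, 300.4]
ee_rot: [-180.0, -0.0, 92.6]
wrist_force: [0.3, -0.5, 1.7]
grip_width: 1.001
gripper_force: 0.0
```

>>> arm_command(
  rows=[
    [[0.035,0.029,0,0],[0.031,0.026,0,0],[0,0,0,0],[0,0,0,0]],
  ],
)

```text
time: 2.5
tool_pos: [526.4, -184.2, 300.2]
ee_rot: [-180.0, -0.0, 92.8]
wrist_force: [-0.9, -0.4, -0.9]
grip_width: 1.003
gripper_force: 0.0
```

Run:
```python
from h import *
s=bot.sense();print(s['tool_pos'],s['ee_rot'],s['time'])
im,d=grab('wrist');cv2.imwrite('pics/w1.png',im)
P,im,d=cloud('wrist'); print(P[240,320],P[400,320])
z=P[...,2]
m=(z>112)&(z<140)&(abs(P[...,1]+180)<140)&(abs(P[...,0]-527)<60)&(d>0)
# ridge of handle: per 4mm y bin, points on the handle top
for y in range(-290,-60,10):
    k=m&(abs(P[...,1]-y)<5)
    if k.sum()>10: print(y,k.sum(),np.percentile(P[k][:,0],[3,50,97]).round(1),np.percentile(P[k][:,2],[50,97]).round(1))
```

```text
[ 526.41493866 -184.18585127  300.16671818] [-1.79950149e+02 -2.33165980e-02  9.28012748e+01] 2.5
[ 521.94871089 -194.09669598  122.81620934] [ 529.69710421 -423.92732992   -1.85071578]
-280 256 [523.6 533.9 544.6] [126.  128.2]
-270 312 [522.8 533.5 544.7] [126.  128.3]
-260 320 [522.4 533.3 544.2] [125.9 128.2]
-250 320 [522.  532.6 543.5] [126.  128.2]
-240 328 [521.6 532.3 542.6] [125.9 128.2]
-230 395 [503.9 530.7 543.2] [126.1 134. ]
-220 702 [503.  531.1 559.3] [124. 134.]
-210 335 [521.2 531.3 541.2] [125.8 127.8]
-200 345 [520.8 530.6 540.9] [125.8 127.9]
-190 356 [520.3 530.4 540.8] [125.7 128. ]
-180 365 [519.9 529.9 540.2] [125.7 128. ]
-170 372 [519.5 529.7 539.6] [125.9 128.1]
-160 372 [519.1 528.8 539.1] [125.8 128. ]
-150 505 [500.3 527.3 547.1] [125.7 134. ]
-140 730 [499.9 528.9 555.7] [124.3 134.2]
-130 410 [517.8 527.7 537.9] [125.8 127.8]
-120 167 [518.7 528.2 537. ] [115.8 127.6]
```

View pics/w1.png

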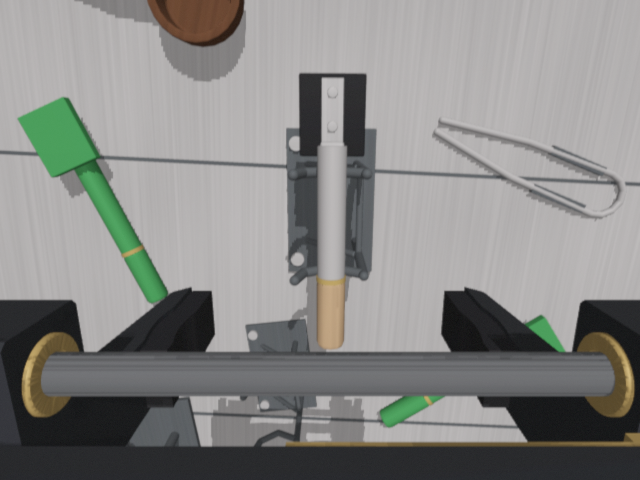

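The wrist view shows the paddle, plate at (333,115) and tail at (330,345), with hooks at about rows 170 and 272. The axis is at x≈530 for y≈-183, yaw 92.4°. Descending to grasp between the hooks.

>>> arm_command(
  rows=[
    [[0.001,0.004,0.03,0.4],[0,0,0.04,0],[0,0,0.04,0],[0,0,0.04,0],[0,0,0.025,0],[0,0,0.01,0],[0,0,0,0],[0,0,0,0]],
  ],
)

```text
time: 3.35
tool_pos: [530.8, -184.7, 116.9]
ee_rot: [179.9, 0.0, 92.4]
wrist_force: [-0.9, 0.5, -0.2]
grip_width: 1.001
gripper_force: 0.0
```

>>> arm_command(
  rows=[
    [[0,0,0,0],[0,0,0,0],[0,0,0,0],[0,0,0,0],[0,0,0,0],[0,0,0,0],[0,0,0,0],[0,0,0,0],[0,0,0,0],[0,0,0,0]],
  ],
  gripper=0,
  force=55,
)

```text
time: 4.35
tool_pos: [529.4, -183.8, 115.6]
ee_rot: [-179.9, -0.0, 92.4]
wrist_force: [-3.8, 1.2, 4.0]
grip_width: 0.226
gripper_force: 54.5
```

>>> arm_command(
  rows=[
    [[0,0,-0.01,0],[0,0,-0.015,0],[0,0,-0.02,0],[0,0,-0.025,0],[0,0,-0.03,0],[0,0,0,0],[0,0,0,0],[0,0,0,0]],
  ],
)

```text
time: 5.15
tool_pos: [529.6, -183.7, 215.0]
ee_rot: [-179.9, -0.0, 92.5]
wrist_force: [0.0, 0.1, -2.6]
grip_width: 0.227
gripper_force: 54.9
```

Run:
```python
from h import *
s=bot.sense();print(s['tool_pos'],s['ee_rot'],s['time'],s['wrist_force'],s['wrist_torque'])
im,d=grab('wrist');cv2.imwrite('pics/w2.png',im)
P,im,d=cloud('wrist')
z=P[...,2]
m=(z>185)&(z<240)&(abs(P[...,0]-527)<30)&(d>0)
for y in range(-300,-60,10):
    k=m&(abs(P[...,1]-y)<5)
    if k.sum()>10: print(y,k.sum(),np.percentile(P[k][:,0],[3,50,97]).round(1),np.percentile(P[k][:,2],[50,97]).round(1))
```

```text
[ 529.62239312 -183.72595774  215.01700556] [-1.79923934e+02 -1.85510919e-02  9.24570025e+01] 5.15 [ 0.02389753  0.10647419 -2.57558123] [-0.02227779 -0.10874912 -0.00609305]
-220 380 [521.1 529.1 543. ] [222.5 226.4]
-210 1535 [521.5 531.7 541.5] [225. 227.]
-200 835 [522.8 531.6 540.4] [225.6 227. ]
-190 38 [519.5 520.9 541.6] [220.  239.6]
-180 1701 [519.3 530.1 541.6] [224.4 226.9]
-170 6691 [506.8 530.  553.3] [224.8 238.7]
-160 2054 [519.5 529.4 539.4] [225.1 227. ]
-150 2187 [519.1 529.1 539. ] [225. 227.]
-140 2317 [518.7 528.7 538.6] [225. 227.]
-130 3856 [505.2 527.4 550.2] [222.8 226.8]
-120 5013 [504.6 527.7 550.9] [205.  225.7]
-110 5012 [504.1 527.3 550.6] [204.7 210.1]
-100 5321 [503.6 526.8 550.1] [204.8 208.2]
-90 5708 [503.2 526.4 549.7] [204.8 209.7]
-80 4677 [503.  527.8 549.5] [204.7 209.6]
```

It is held level at TCP+1.5. Next: beside the rail for a close look.

>>> arm_command(
  rows=[
    [[0.02,-0.005,0,0],[0.03,-0.008,0,0],[0.04,-0.01,0,0],[0.04,-0.01,0,0],[0.04,-0.01,0,0],[0.04,-0.01,0,0],[0.04,-0.01,0,0],[0.04,-0.01,0,0],[0.04,-0.01,0,0],[0.03,-0.008,0,0]],
  ],
)

```text
time: 6.2
tool_pos: [422.4, 174.3, 215.1]
ee_rot: [-179.9, -0.0, 92.6]
wrist_force: [0.6, 1.0, -2.2]
grip_width: 0.231
gripper_force: 54.9
```

>>> arm_command(
  rows=[
    [[0.02,-0.006,0,0],[0.01,-0.002,0,0],[0,0,0,0],[0,0,0,0],[0,0,0,0]],
  ],
)

```text
time: 6.7
tool_pos: [415.2, 200.1, 215.4]
ee_rot: [-180.0, 0.1, 92.3]
wrist_force: [0.8, -0.1, -2.4]
grip_width: 0.23
gripper_force: 54.9
```

Run:
```python
from h import *
s=bot.sense();print(s['tool_pos'],s['ee_rot'],s['time'])
im,d=grab('wrist');cv2.imwrite('pics/w3.png',im)
P,im,d=cloud('wrist')
z=P[...,2]
near=(abs(P[...,0]-515)<50)&(abs(P[...,1]-235)<75)&(d>0)
def rect(lo,hi):
    q=P[near&(z>lo)&(z<hi)]; print(lo,hi,len(q),cv2.minAreaRect(q[:,:2].astype(np.float32)),q.mean(0).round(1),np.percentile(q[:,2],[2,50,98]).round(1))
rect(5,11);rect(45,80);rect(64,80)
q=P[near&(z>62)&(z<80)]; 
lab=cv2.connectedComponents((near&(z>62)&(z<80)).astype(np.uint8))
for i in range(1,lab[0]):
    k=lab[1]==i
    if k.sum()>15: print(k.sum(),P[k].mean(0).round(1),P[k].min(0).round(1),P[k].max(0).round(1))
```

```text
[415.16467827 200.06025274 215.40037024] [-1.79972472e+02  5.20246021e-02  9.23219253e+01] 6.7
5 11 6058 ((516.3435668945312, 236.3618927001953), (46.65456008911133, 116.09017181396484), 3.709023952484131) [513.7 241.2   7.2] [ 5.5  7.1 10.1]
45 80 1335 ((516.2222900390625, 236.30902099609375), (35.21695327758789, 76.18329620361328), 3.365154981613159) [518.8 238.   62.9] [45.9 64.3 71.3]
64 80 688 ((516.226318359375, 236.24119567871094), (35.21695327758789, 76.04740905761719), 3.365154981613159) [519.7 238.8  68.5] [64.3 69.  71.5]
287 [527.9 269.3  67.2] [524.3 263.4  62. ] [532.1 275.   72.1]
141 [499.4 267.6  68.7] [496.5 261.8  62.2] [504.  273.4  72. ]
127 [503.3 204.3  68.6] [500.5 197.6  62.1] [507.7 209.8  72. ]
251 [531.8 205.7  67.2] [527.8 199.1  62. ] [535.7 211.5  72. ]
```

View pics/w3.png

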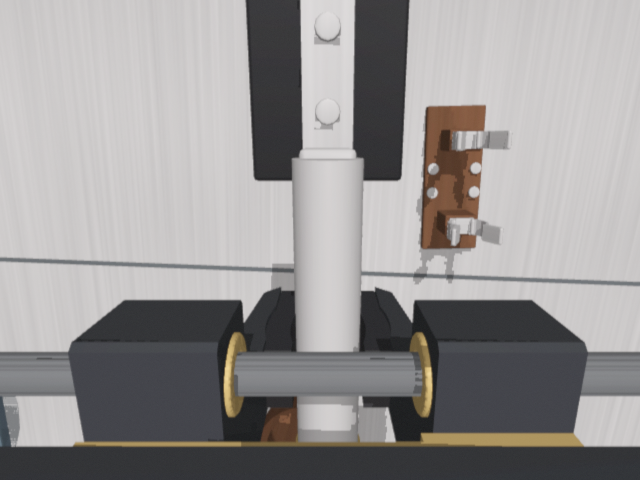

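The wrist view shows the rail at (455,177) with both clips at (475,140) and (468,228), nothing in the way. Its centre is (516.3,236.3), axis yaw 93.5°. Moving over it.

>>> arm_command(
  rows=[
    [[0,0,0,-1.2],[0.005,0.017,0,0],[0.007,0.025,0,0],[0.007,0.025,0,0],[0.007,0.025,0,0],[0.004,0.01,0,0],[0,0,0.02,0],[0,0,0.03,0],[0,0,0.03,0],[0,0,0.03,0]],
  ],
)

```text
time: 7.75
tool_pos: [514.2, 237.5, 104.7]
ee_rot: [-180.0, 0.0, 93.7]
wrist_force: [0.7, 0.4, -1.2]
grip_width: 0.231
gripper_force: 54.9
```

>>> arm_command(
  rows=[
    [[0,0,0.015,0],[0,0,0.005,0],[0,0,0,0],[0,0,0,0],[0,0,0,0]],
  ],
)

```text
time: 8.25
tool_pos: [515.4, 238.5, 87.0]
ee_rot: [179.9, -0.0, 93.7]
wrist_force: [0.0, 0.2, -2.1]
grip_width: 0.226
gripper_force: 54.9
```

Run:
```python
from h import *
s=bot.sense();print(s['tool_pos'],s['ee_rot'],s['time'])
im,d=grab('wrist')
P,im,d=cloud('wrist')
cv2.imwrite('pics/w4.png',im); si,_=grab('side'); 
cv2.imwrite('pics/s4.png',cv2.resize(si[290:430,180:340],(640,560),interpolation=cv2.INTER_CUBIC))
z=P[...,2]
for y in range(240,350,10):
    k=(abs(P[...,1]-y)<5)&(abs(P[...,0]-515)<14)&(z>80)&(z<100)&(d>0)
    if k.sum()>10: print(y,k.sum(),np.percentile(P[k][:,0],[3,97]).mean().round(1),np.percentile(P[k][:,2],[50,97]).round(1))
```

```text
[515.4211577  238.5085488   87.03479603] [ 1.79877354e+02 -4.74905595e-02  9.36510493e+01] 8.25
240 1266 516.2 [96.2 98.8]
250 2449 515.0 [96.6 99. ]
260 2021 514.9 [97.1 99. ]
270 2165 514.3 [97.1 99. ]
280 2295 513.6 [97. 99.]
290 2443 513.0 [97. 99.]
300 1756 512.8 [94.2 98.8]
310 627 511.8 [81.3 82.7]
320 349 511.0 [80.4 82.5]
330 435 510.6 [80.5 82.8]
340 657 510.1 [81.3 82.8]
```

View pics/s4.png

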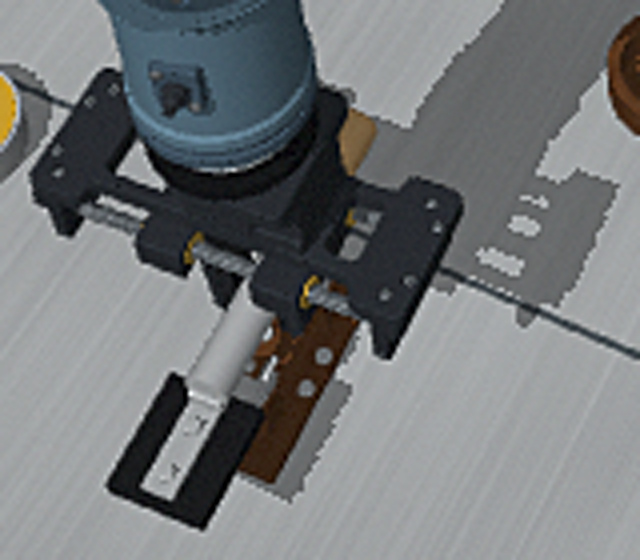

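The handle is over the clips and collinear with the rail line, 514.3 against 514.2 at y=270. I'll shift 2 mm back in y and lower to the lips.

>>> arm_command(
  rows=[
    [[-0.002,0,0.006,0],[0,0,0.006,0],[0,0,0.005,0],[0,0,0.003,0],[0,0,0.002,0],[0,0,0,0],[0,0,0,0]],
  ],
)

```text
time: 9.05
tool_pos: [515.1, 236.3, 63.8]
ee_rot: [180.0, -0.0, 93.6]
wrist_force: [1.9, 0.6, -3.1]
grip_width: 0.229
gripper_force: 54.9
```

>>> arm_command(
  rows=[
    [[0,0,0.003,0],[0,0,0.003,0],[0,0,0.003,0],[0,0,0.003,0],[0,0,0.002,0],[0,0,0,0]],
  ],
  force=60,
)

```text
time: 9.65
tool_pos: [515.0, 236.4, 49.5]
ee_rot: [180.0, -0.0, 93.7]
wrist_force: [3.4, 1.8, -3.9]
grip_width: 0.227
gripper_force: 59.9
```

>>> arm_command(
  rows=[
    [[0,0.0005,0.001,0],[0,0,0.0005,0],[0,0,0,0],[0,0,0,0]],
  ],
)

```text
time: 10.05
tool_pos: [515.3, 236.1, 48.4]
ee_rot: [180.0, 0.0, 93.6]
wrist_force: [2.1, 0.8, 3.2]
grip_width: 0.231
gripper_force: 59.6
```

Run:
```python
from h import *
s=bot.sense();print(s['tool_pos'],s['wrist_force'],s['wrist_torque'],s['time'])
im,d=grab('wrist')
P,im,d=cloud('wrist');z=P[...,2]
for y in range(240,350,10):
    k=(abs(P[...,1]-y)<5)&(abs(P[...,0]-515)<14)&(z>35)&(z<67)&(d>0)
    if k.sum()>10: print(y,k.sum(),np.percentile(P[k][:,0],[3,97]).mean().round(1),np.percentile(P[k][:,2],[50,97]).round(1))
```

```text
[515.3111618  236.07741434  48.38872267] [2.0573629  0.80383358 3.21837842] [-0.02984574 -0.30026772 -0.00271926] 10.05
240 1735 516.0 [57.9 60.3]
250 2656 515.0 [58.2 64.5]
260 2229 514.0 [58.9 64.9]
270 3245 514.3 [59.4 66. ]
280 2516 515.1 [58.5 61.1]
290 2697 515.2 [58.3 60.5]
300 2963 515.0 [41.  59.6]
310 2860 515.0 [40.4 43.9]
320 3041 515.0 [40.2 41.9]
330 3287 515.0 [40.3 43.8]
340 2544 515.2 [39.9 43.5]
```

Handle top is about 60.5, so the axis is about 50 and home, and the wrist force has turned upward. Releasing.

>>> arm_command(
  rows=[
    [[0,0,0,0],[0,0,0,0],[0,0,0,0],[0,0,0,0],[0,0,0,0],[0,0,0,0],[0,0,0,0],[0,0,0,0]],
  ],
  gripper=0.7,
)

```text
time: 10.9
tool_pos: [515.2, 236.1, 48.2]
ee_rot: [-180.0, 0.0, 93.7]
wrist_force: [0.2, -0.2, 0.3]
grip_width: 0.697
gripper_force: 0.0
```

>>> arm_command(
  rows=[
    [[0,0,-0.01,0],[0,0,-0.02,0],[0,0,-0.03,0],[0,0,-0.04,0],[0,0,-0.04,0],[0,0,-0.04,0],[0,0,-0.03,0],[0,0,-0.02,0],[0,0,0,0],[0,0,0,0]],
  ],
)

```text
time: 11.9
tool_pos: [515.0, 235.9, 278.3]
ee_rot: [180.0, 0.0, 93.7]
wrist_force: [-1.0, -0.8, 0.3]
grip_width: 0.703
gripper_force: 0.0
```

Run:
```python
from h import *
im,d=grab('wrist'); si,_=grab('side'); cv2.imwrite('pics/w5.png',np.hstack([cv2.resize(im,(400,300)),cv2.resize(si[300:435,180:360],(400,300),interpolation=cv2.INTER_CUBIC)]))
P,im,d=cloud('wrist');z=P[...,2]
for y in range(120,350,10):
    k=(abs(P[...,1]-y)<5)&(abs(P[...,0]-515)<16)&(z>25)&(z<75)&(d>0)
    if k.sum()>10: print(y,k.sum(),np.percentile(P[k][:,0],[3,97]).mean().round(1),np.percentile(P[k][:,2],[50,90,97]).round(1))
```

```text
140 189 520.8 [58.7 60.3 60.7]
150 224 520.6 [58.8 60.3 61. ]
160 237 520.5 [58.8 60.6 61.2]
170 244 520.1 [58.7 60.3 60.9]
180 252 519.7 [58.8 60.3 61. ]
190 263 519.4 [58.5 60.5 61.3]
200 342 516.2 [59.5 67.6 70.5]
210 390 516.5 [59.2 65.4 69.9]
220 276 517.4 [58.3 60.1 60.8]
230 278 517.1 [58.1 60.2 60.7]
240 288 516.3 [58.3 60.2 60.7]
250 288 515.7 [58.4 60.  60.6]
260 335 514.0 [58.9 64.4 68.7]
270 480 515.0 [60.  69.1 70.9]
280 318 514.6 [58.4 60.4 61.1]
290 398 514.6 [57.3 59.9 60.4]
300 446 515.1 [40.2 49.2 59.3]
310 444 515.0 [39.5 42.9 44. ]
320 458 515.0 [39.6 41.5 42.1]
330 459 515.2 [39.2 42.3 44. ]
340 469 514.9 [38.9 41.9 43.1]
```

View pics/w5.png

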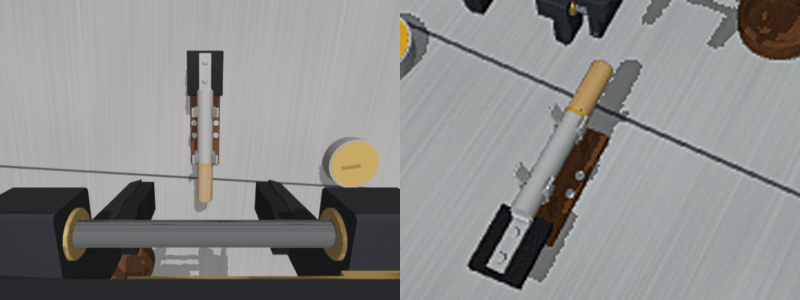

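The paddle lies straight in both clips, plate at (205,72) and tail at (204,195) in the left view. Its top is about 61 mm high at both ends and the gripper is clear.

```bash
python3 -c "
from station import bot
print(bot.job_done())"
```

```text
the job is handed in; nothing more can be done
None
```

The graphite paddle is off its stand and pressed home in both rail clips, level and straight by the last wrist-camera measurement. It is released with the gripper clear, and the job is handed in at about 12 s.

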